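# Hang the cork caddy on the bar rail and slide it up to the stop

## Robot

A 6-joint arm with a two-finger parallel gripper is mounted at the origin on the work surface. World frame = base frame: x ahead of the robot, y to its left, z up, the work surface at z = 0. Lengths are in m, angles in rad, forces in N, time in s.
With the tool pointing down it reaches from about 0.35 to 0.975 m from the base axis. Payload 4.9 kg.
Tool frame: the origin (TCP) lies at the very end of the fingers, on their centre line; the grasp point (between the pads) lies manip.grip_point_offset behind it (manip.grip_point_offset is the distance from the TCP to the grasp point, in m); z points along the fingers, y is the line along which they close (so a half turn about z gives the same grasp; the last joint's range is limited). The gripper opens to 85 mm and grips with 20 to 120 N. Pads are 22 mm wide; open, the fingers measure 114 mm over their backs; the gripper's body (76 mm by 85 mm) begins 54 mm behind the grasp point. The pads swing forward as they close: fully open they stand 13 mm farther back than shut.
Start: joints at [-1.458, 0.053, 1.613, -0, 1.476, -0.119], TCP at [0.144, -0.608, 0.193] pointing down, gripper open.
Joint ranges: [-3.01, 3.01], [-1.01, 2.22], [0.06, 2.58], [-1.02, 4.17], [0.09, 2.62], [-3.14, 3.14]. Speed limits (rad/s): [2.57, 2.57, 3.14, 3.14, 3.14, 3.14].

## Interface

Orientations are given as a unit quaternion [w, x, y, z].
In Python, from plant import manip gives the robot as it stands.
- The arm moves only by the shell command python3 -m crank 'ROWS' [OPENING]. ROWS is JSON, a list of rows, each an object of numbers: "x", "y", "z": the shift along the tool's x, y, z in cm; "turn": the turn about the tool's z in rad. In form: [{"x": .., "y": .., "z": .., "turn": ..}, ...]. A call has 1 to 5 rows; each row shifts and turns the commanded pose from where the row before left it, along the tool's axes as they then stand; what a row does not reach is not made up. A row lasts 1/10 s, in which the tool goes at most 50 mm and 8.59 degrees, less where a joint would pass 70% of its speed; a pose out of reach is approached as far as the arm can. A call with a gripper value outside its range is refused whole. OPENING is the opening in per cent of the stroke, from 0 (shut) to 100 (fully open), set as the call begins (- or left out, the last holds). The fingers move at their own pace and stop on an object; the grip force is fixed at half the most. Time passes only in rows, so rows that do not move let the fingers close. It gives the time, the measured TCP pose, the force, the opening and the grip force at its end, in the units of the state.
- manip.state(): the state, without advancing time (a new reading comes with each control period).
- manip.grab_frame(name): name is "scene" or "side" or "wrist"; returns (picture, depth): 384x512x3 uint8, red, green, blue; 384x512 float32, m along the optical axis (not along the pixel's ray), 0 where there is no reading.
- manip.camera_model(name): a dict with "mtx" (3x3 intrinsics, pixels), "world_to_cam" (4x4, takes a point from world to camera coordinates). Camera axes: x right, y down, z forward; pixel columns grow to the right and rows downward; lengths in m; the calibration is good to about 2 mm. A picture is of the moment at which its call begins: read the wrist's pose just before it. camera_model takes no time and is no camera call; for the wrist camera it gives the pose at the moment of the call.
- manip.job_done(): hands the job in; it is judged then, once.
The state is a dict: "time": time; "joint_pos": joint angles; "joint_vel": joint speeds; "joint_efforts": joint torques, N m; "tool_pos": TCP position; "tool_rot": TCP orientation; "contact_force": force on the tool from outside, world axes, zero at the start; "ft_torque": the same for the moment, N m; "gripper_width": opening from 0.0 (shut) to 1.0 (fully open); "grasp_force": force on a finger pad.
Only numpy, scipy, OpenCV 4.12 (cv2) and the standard library are available. Lean on these libraries where they do the work, as an engineer would, in place of code of your own. Each camera call takes 0.05 s, during which the arm holds its last target. There are 200 camera calls.

## Task

Hang the cork caddy on the bar rail: slip its glider into the rail's open end and slide it along inside until it rests against the stop block in the channel (you will have to feel for it; it keeps the caddy clear of the bottle opener), then let go and leave it hanging there. Keep it upright, ease it in and up to the stop gently without forcing it, and leave the bottle, the tumbler and the bowl where they are.

Things in the scene. Friction and masses are not known exactly. Their poses are not given: they have to be found in the camera images.
- caddy: Upright open-topped sheet-steel box of corks, 46 x 46 mm, 90 mm tall, walls 3 mm, 0.15 to 0.31 kg, standing on the counter. Origin: centre of its underside, z up. Its hanger is on its back (+x): a bracket, a neck and a black glider plate (see glider). The plain side walls (+y and -y), 46 mm apart, are where to take it, from above, near the rim.
- glider (a point): Centre of the caddy's upright black glider plate, 35 mm behind (+x) and 72 mm above the caddy's origin, axes as the caddy's. The plate is 4 mm thick (x), 36 mm long (y), 30 mm tall (z), square-edged; the neck before it is 6 mm thick (z) and 30 mm long (y), and 10 mm separate the plate's front from the box's back wall.
- rail: Bar rail: straight aluminium C-channel, slot facing front (-x), on two posts behind it (+x) and a base plate screwed to the counter. Origin: at counter level under the channel's centre line; y runs along the channel, z up. The centre line is 165 mm above the counter; the channel runs from y = -200 mm (closed, black cap) to y = +140 mm (open), 12 mm deep (x), 38 mm tall.
- rail_mouth (a point): Centre of the channel's open end (rail frame 0, +140, +165 mm), axes as the rail's. The glider enters here towards the rail's -y. Cavity 6 mm deep (x) and 32 mm tall (z), so the glider plate has 1 mm to spare on each side; front lips 3 mm thick with a 10 mm tall slot for the neck; all centred; no lead-in. On the rail the caddy's axes are parallel to the rail's.
- rail_mid (a point): Centre line of the channel above the rail's origin (rail frame 0, 0, +165 mm). A black stop block is clamped fast inside the channel, hidden but for a glimpse through the slot; its place differs each time and is not reported. A caddy resting against it has its glider's centre anywhere from 80 to 8 mm to the closed side (-y) of this point: find it by feel.
- opener (a point): Centre of a flat bottle opener (30 x 95 x 3 mm) hanging from a fixed hook near the rail's closed end, in front of the channel; stays there. Axes as the rail's.
- wine: Bystander: full wine bottle of green glass, 74 mm across, 290 mm tall. Origin: centre of its underside.
- tumbler: Bystander: clear glass tumbler, 76 mm across the rim, 95 mm tall. Origin: centre of its underside.
- nutbowl: Bystander: white ceramic bowl, 120 mm across, 50 mm tall. Origin: centre of its underside.
Not all that is in view belongs to the job. There is more than one size of the caddy; the one meant has the size given above.

How it is judged:
By the outcome, as a careful person would: the job done as asked, in the order asked, and still so for the second after the job is handed in, with the robot touching nothing.
It also fails if it takes over 54 s, if anything falls off the work surface, if the arm or the gripper's body presses on something with over 40 N, if the wrist force passes 120 N, or if a joint passes its speed limit or range.

## Working session

There is one attempt and no reset: what is moved stays moved. The work goes in short steps, Python scripts to look and compute and a shell command to move; the robot and the scene stay as the last step left them, time stands still between calls to the robot, and variables do not carry over. Pictures are saved under pics/ and viewed, at most 11 in all, crops included, and the job is handed in when it is done.

```bash
mkdir -p pics; ls; python3 - <<'E'
from plant import manip
import cv2,numpy as np
s=manip.state();print({k:np.round(v,3).tolist() for k,v in s.items()}, manip.grip_point_offset)
for n in ["scene","side"]:
    im,d=manip.grab_frame(n); c=manip.camera_model(n)
    np.savez(f"pics/{n}0.npz",im=im,d=d,K=c["mtx"],T=c["world_to_cam"])
    cv2.imwrite(f"pics/{n}0.png",cv2.resize(im[...,::-1],(800,600)))
    print(n,np.round(c["mtx"],1).tolist(),np.round(c["world_to_cam"],3).tolist(),(d>0).mean())
E
```

```text
pics
{'time': 0.0, 'joint_pos': [-1.458, 0.053, 1.614, -0.0, 1.476, -0.119], 'joint_vel': [-0.002, -0.002, -0.002, 0.001, 0.0, 0.0], 'joint_efforts': [-0.0, -39.368, -37.017, -0.0, 0.007, 0.0], 'tool_pos': [0.143, -0.608, 0.191], 'tool_rot': [-0.001, 0.993, 0.116, -0.0], 'contact_force': [0.536, -0.229, 0.344], 'ft_torque': [0.017, -0.05, -0.01], 'grasp_force': 0.0, 'gripper_width': 0.997} 0.0187
scene [[450.9, 0.0, 256.8], [0.0, 450.9, 187.1], [0.0, 0.0, 1.0]] [[-0.75, 0.661, 0.004, 0.442], [0.385, 0.441, -0.811, -0.099], [-0.538, -0.607, -0.585, 1.765], [0.0, 0.0, 0.0, 1.0]] 0.9960530598958334
side [[436.2, 0.0, 252.2], [0.0, 436.2, 193.4], [0.0, 0.0, 1.0]] [[-0.863, -0.505, 0.011, 0.452], [-0.312, 0.514, -0.799, 0.274], [0.398, -0.693, -0.601, 1.081], [0.0, 0.0, 0.0, 1.0]] 0.9959869384765625
```

View pics/scene0.png

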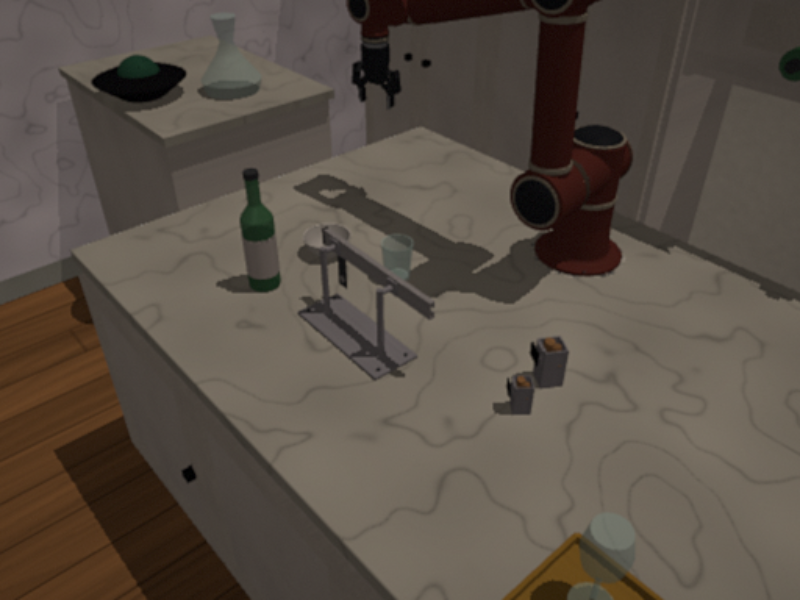

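View pics/side0.png

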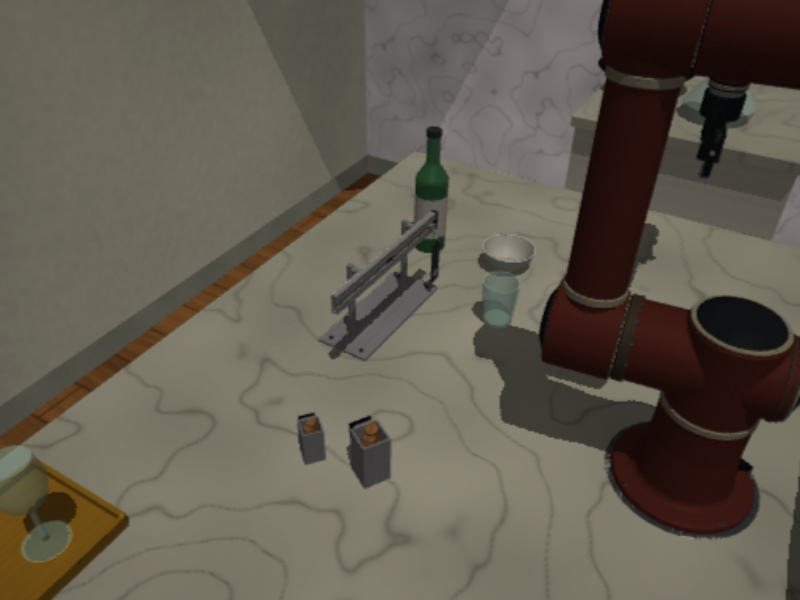

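Scene view, 800x600 pixels: the caddy candidates are a larger one at (549,362) and a smaller one at (521,393). The rail runs from (325,235) to its open end at (432,308). In the side view the candidates are at (370,452) and (311,438), and the mouth is at (336,302). Next I'll measure both caddies and the rail.

```bash
cat > h.py <<'E'
import numpy as np,cv2
def cloud(f):
    z=np.load(f); K,T,d=z["K"],z["T"],z["d"]
    v,u=np.mgrid[:d.shape[0],:d.shape[1]]
    p=np.stack([(u-K[0,2])/K[0,0]*d,(v-K[1,2])/K[1,1]*d,d],-1)
    return (p-T[:3,3])@T[:3,:3],z["im"],d
E
python3 - <<'E'
from h import *
import cv2
tiles=[]
R=lambda a:np.round(a,4).tolist()
boxes={"scene":{"big":(525,335,572,390),"small":(503,372,537,418)},"side":{"big":(345,412,395,490),"small":(295,410,328,466)}}
for n in ["scene","side"]:
    P,im,d=cloud(f"pics/{n}0.npz")
    for k,(a,b,c,e) in boxes[n].items():
        q=P[int(b*.64):int(e*.64),int(a*.64):int(c*.64)].reshape(-1,3)
        print(n,k,"counter z",R(np.median(q[q[:,2]<.012,2])) )
        q=q[(q[:,2]>.015)&(q[:,2]<.14)]
        r=cv2.minAreaRect((q[:,:2]*1000).astype(np.float32))
        print("  n",len(q),"z95/99",R(np.percentile(q[:,2],[50,95,99])),"rect mm",np.round(r[0],1),np.round(r[1],1),round(r[2],1))
        t=q[q[:,2]>np.percentile(q[:,2],99)-.012]; r=cv2.minAreaRect((t[:,:2]*1000).astype(np.float32)); print("  top",np.round(r[0],1),np.round(r[1],1),round(r[2],1),len(t))
    # rail channel
    m=(P[...,2]>.14)&(P[...,2]<.19)
    vv,uu=np.nonzero(m); x0,x1,y0,y1=((320,440,225,320) if n=="scene" else (328,442,208,316))
    k=(uu>x0*.64)&(uu<x1*.64)&(vv>y0*.64)&(vv<y1*.64); q=P[m][k]
    r=cv2.minAreaRect((q[:,:2]*1000).astype(np.float32)); print(n,"rail",len(q),np.round(r[0],1),np.round(r[1],1),round(r[2],1),"z",R(np.percentile(q[:,2],[1,50,99])), np.round(cv2.boxPoints(r)).tolist())
    a,b,c,e=(300,200,370,270) if n=="scene" else (180,250,260,320)
    a,b,c,e=(312,205,372,275) if n=="scene" else (180,255,260,320)
    tiles.append(cv2.resize(im[b:e,a:c,::-1],(400,400 if n=="side" else 466),interpolation=cv2.INTER_CUBIC)[:400])
cv2.imwrite("pics/crop1.png",np.hstack(tiles))
E
```

```text
scene big counter z 0.0016
  n 639 z95/99 [0.0701, 0.0936, 0.0984] rect mm [458.7 261.2] [138.7  71.2] 34.8
  top [431.2 241.4] [53.8 61.8] 59.9 171
scene small counter z 0.0015
  n 333 z95/99 [0.0564, 0.0712, 0.0737] rect mm [502.5 238.4] [110.1  50.6] 35.8
  top [531.4 258. ] [37.4 45.5] 49.4 129
scene rail 1076 [610.2 -86.3] [350.9  57.3] 87.9 z [0.1438, 0.1719, 0.1875] [[575.0, -261.0], [632.0, -263.0], [645.0, 88.0], [588.0, 90.0]]
side big counter z 0.0
  n 864 z95/99 [0.0741, 0.0939, 0.0968] rect mm [427.7 244.6] [47.3 64.8] 58.7
  top [427.8 244.2] [46.6 64.8] 57.2 283
side small counter z 0.0002
  n 408 z95/99 [0.0573, 0.0703, 0.073] rect mm [526.1 261.3] [35.1 49.2] 50.6
  top [526.6 261.5] [35.1 48.4] 51.9 179
side rail 1136 [604.1 -83.2] [346.3  78.5] 83.4 z [0.1448, 0.17, 0.1861] [[545.0, -251.0], [623.0, -260.0], [663.0, 84.0], [585.0, 93.0]]
```

View pics/crop1.png

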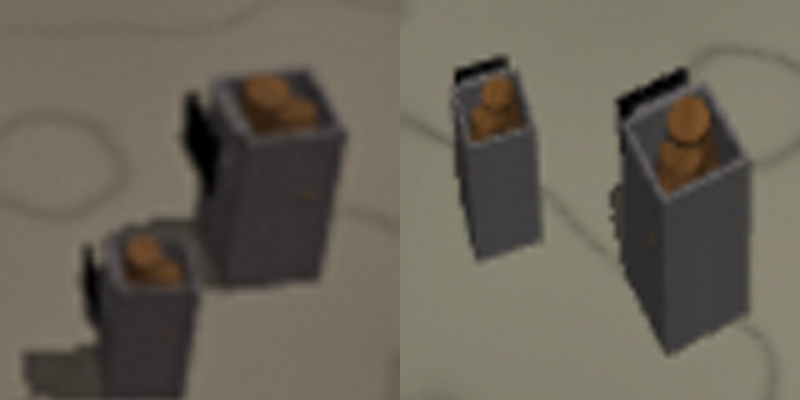

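The larger caddy at (549,362) is the target. It measures about 46 mm wide, 65 mm including the hanger and 94 mm tall, which fits 46 x 46 x 90. The smaller one is about 35 mm wide and 71 mm tall. The crop confirms this, and shows its black plate pointing to the rail side (world +x, -y). Next I'll locate the bystanders and the rail top.

```bash
python3 - <<'E'
from h import *
for n in ["scene","side"]:
    P,im,d=cloud(f"pics/{n}0.npz")
    B={"scene":{"wine":(240,165,282,292),"tum":(382,235,414,282),"bowl":(303,225,323,255),"opener":(336,250,348,288)},"side":{"wine":(414,126,449,250),"tum":(480,272,519,325),"bowl":(481,236,536,270),"opener":(430,240,440,285)}}[n]
    for k,(a,b,c,e) in B.items():
        q=P[int(b*.64):int(e*.64),int(a*.64):int(c*.64)].reshape(-1,3); q=q[(q[:,2]>.02)&(q[:,0]<.8)&(q[:,1]>-.5)]
        print(n,k,len(q),np.round(np.median(q,0),3),np.round(np.percentile(q,95,0),3),np.round(np.percentile(q,5,0),3))
    m=(P[...,2]>.178)&(P[...,2]<.192)&(P[...,0]>.57)&(P[...,0]<.65)&(P[...,1]>-.27)&(P[...,1]<.1)
    q=P[m]; vx,vy,x0,y0=cv2.fitLine((q[:,:2]).astype(np.float32),cv2.DIST_HUBER,0,.01,.01).ravel()
    print(n,"railtop",len(q),np.degrees(np.arctan2(vy,vx)),x0,y0,np.percentile(q[:,1],[0,1,99,100]),np.median(q[:,2]))
    # tool pixel visible? 
E
```

```text
scene wine 1276 [ 0.678 -0.377  0.146] [ 0.702 -0.362  0.279] [ 0.646 -0.403  0.034]
scene tum 534 [ 0.424 -0.199  0.077] [ 0.597 -0.03   0.185] [ 0.381 -0.253  0.033]
scene bowl 158 [ 0.493 -0.456  0.04 ] [ 0.627 -0.212  0.165] [ 0.458 -0.471  0.024]
scene opener 133 [ 0.566 -0.222  0.092] [ 0.596 -0.174  0.166] [ 0.563 -0.242  0.048]
scene railtop 393 88.33952 0.59285504 -0.06310829 [-0.25688561 -0.25347568  0.08580757  0.08698434] 0.18416903831114637
side wine 1291 [ 0.643 -0.37   0.165] [ 0.68  -0.184  0.281] [ 0.574 -0.399  0.046]
side tum 654 [ 0.405 -0.197  0.07 ] [ 0.438 -0.18   0.094] [ 0.376 -0.25   0.027]
side bowl 471 [ 0.47  -0.434  0.037] [ 0.52  -0.355  0.05 ] [ 0.418 -0.464  0.022]
side opener 130 [ 0.56  -0.225  0.081] [ 0.639 -0.212  0.13 ] [ 0.558 -0.368  0.032]
side railtop 392 88.19318 0.58551687 -0.06405591 [-0.25526677 -0.24950177  0.09025054  0.09201854] 0.18307187319694823
```

```bash
cat >> h.py <<'E'
from plant import manip
from scipy.spatial.transform import Rotation as Ro
def tool():
    s=manip.state(); w,x,y,z=s["tool_rot"]; return np.array(s["tool_pos"]),Ro.from_quat([x,y,z,w]),s
def to(p,phi=None):
    q,r,s=tool(); c=r.as_matrix(); f=np.arctan2(c[1,0],c[0,0])
    print("now",np.round(q,4),"phi",round(np.degrees(f),2),"F",np.round(s["contact_force"],1),"t",round(s["time"],2))
    print("cm",np.round(100*(r.inv().apply(np.array(p)-q)),2),"turn",None if phi is None else round(f-np.radians(phi),3))
E
python3 - <<'E'
from h import *
q,r,s=tool(); T=manip.camera_model("wrist")["world_to_cam"]; c=-T[:3,:3].T@T[:3,3]
print("cam in tool",r.inv().apply(c-q),"axes",np.round(r.inv().as_matrix()@T[:3,:3].T,3), manip.camera_model("wrist")["mtx"][0,0])
to([.42,-.25,.3]); to([.42,.25,.3],-32)
print(r.inv().apply([0,.5,0]))
E
```

```text
cam in tool [ 0.07027672 -0.00034311 -0.18294444] axes [[ 0.    -0.961 -0.278]
 [ 1.     0.    -0.   ]
 [ 0.    -0.278  0.961]] 281.8591466558715
now [ 0.1435 -0.6076  0.1916] phi 13.28 F [-0.2 -0.7 -0.2] t 0.1
cm [ 35.13 -28.48 -10.78] turn None
now [ 0.1435 -0.6076  0.1916] phi 13.28 F [-0.2 -0.7 -0.2] t 0.1
cm [ 46.61 -77.14 -10.69] turn 0.79
[ 0.11484033 -0.48663212  0.00093628]
```

```bash
r='python3 -m crank'
$r '[{"x":3.5,"y":-2.85,"z":-1.08},{"x":3.5,"y":-2.85,"z":-1.08},{"x":3.5,"y":-2.85,"z":-1.08},{"x":3.5,"y":-2.85,"z":-1.08},{"x":3.5,"y":-2.85,"z":-1.08}]' 100 >/dev/null
$r '[{"x":3.5,"y":-2.85,"z":-1.08},{"x":3.5,"y":-2.85,"z":-1.08},{"x":3.5,"y":-2.85,"z":-1.08},{"x":3.5,"y":-2.85,"z":-1.08},{"x":3.5,"y":-2.85,"z":-1.08}]' 
$r '[{"x":1.15,"y":-4.85},{"x":1.15,"y":-4.85},{"x":1.15,"y":-4.85},{"x":1.15,"y":-4.85},{"x":1.15,"y":-4.85}]' >/dev/null
$r '[{"x":1.15,"y":-4.85},{"x":1.15,"y":-4.85},{"x":1.15,"y":-4.85},{"x":1.15,"y":-4.85},{"x":1.15,"y":-4.85}]' 
$r '[{"turn":0.14},{"turn":0.14},{"turn":0.14},{"turn":0.14},{"turn":0.14}]' >/dev/null
$r '[{"turn":0.09},{}]' 
python3 -c "
from h import *
to([.42,.25,.3],-32)
im,d=manip.grab_frame('wrist'); c=manip.camera_model('wrist')
np.savez('pics/w1.npz',im=im,d=d,K=c['mtx'],T=c['world_to_cam'])
cv2.imwrite('pics/w1.png',im[...,::-1])"
```

```text
now [ 0.1435 -0.6076  0.1916] phi 13.28 F [-0.2 -0.7 -0.2] t 0.1
cm [ 46.61 -77.14 -10.69] turn 0.79schema error: expected keys x, y, z, turn
schema error: expected keys x, y, z, turn
schema error: expected keys x, y, z, turn
schema error: expected keys x, y, z, turn
schema error: expected keys x, y, z, turn
schema error: expected keys x, y, z, turn
```

View pics/w1.png

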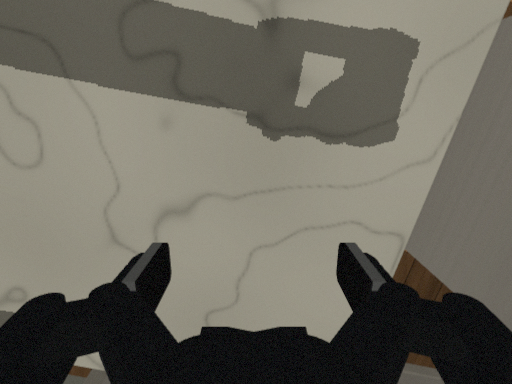

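The rows were refused because every row needs all four keys, so the arm hasn't moved. The picture shows only counter and shadow, with the finger tips at about (160,250) and (350,250). I'll send the rows again with all the keys.

```bash
r='python3 -m crank'
$r '[{"x":3.5,"y":-2.85,"z":-1.08,"turn":0},{"x":3.5,"y":-2.85,"z":-1.08,"turn":0},{"x":3.5,"y":-2.85,"z":-1.08,"turn":0},{"x":3.5,"y":-2.85,"z":-1.08,"turn":0},{"x":3.5,"y":-2.85,"z":-1.08,"turn":0}]' 100 &&
$r '[{"x":3.5,"y":-2.85,"z":-1.08,"turn":0},{"x":3.5,"y":-2.85,"z":-1.08,"turn":0},{"x":3.5,"y":-2.85,"z":-1.08,"turn":0},{"x":3.5,"y":-2.85,"z":-1.08,"turn":0},{"x":3.5,"y":-2.85,"z":-1.08,"turn":0}]' >/dev/null &&
$r '[{"x":1.15,"y":-4.85,"z":0,"turn":0},{"x":1.15,"y":-4.85,"z":0,"turn":0},{"x":1.15,"y":-4.85,"z":0,"turn":0},{"x":1.15,"y":-4.85,"z":0,"turn":0},{"x":1.15,"y":-4.85,"z":0,"turn":0}]' >/dev/null &&
$r '[{"x":1.15,"y":-4.85,"z":0,"turn":0},{"x":1.15,"y":-4.85,"z":0,"turn":0},{"x":1.15,"y":-4.85,"z":0,"turn":0},{"x":1.15,"y":-4.85,"z":0,"turn":0},{"x":1.15,"y":-4.85,"z":0,"turn":0}]' >/dev/null &&
$r '[{"x":0,"y":0,"z":0,"turn":0.14},{"x":0,"y":0,"z":0,"turn":0.14},{"x":0,"y":0,"z":0,"turn":0.14},{"x":0,"y":0,"z":0,"turn":0.14},{"x":0,"y":0,"z":0,"turn":0.14}]' >/dev/null &&
$r '[{"x":0,"y":0,"z":0,"turn":0.09},{"x":0,"y":0,"z":0,"turn":0}]' 
cat >> h.py <<'E'
def snap(n,cam="wrist"):
    c=manip.camera_model(cam); im,d=manip.grab_frame(cam)
    np.savez(f'pics/{n}.npz',im=im,d=d,K=c['mtx'],T=c['world_to_cam'])
    cv2.imwrite(f'pics/{n}.png',im[...,::-1])
E
python3 -c "
from h import *
to([.42,.25,.3],-32)
snap('w2')"
```

```text
time: 0.65
tool_pos: [0.2818, -0.4277, 0.2467]
tool_rot: [-0.0, 0.993, 0.115, 0.0]
contact_force: [0.8, -0.6, 0.4]
gripper_width: 1.0
grasp_force: 0.0
time: 2.85
tool_pos: [0.419, 0.2479, 0.3003]
tool_rot: [0.0, 0.961, -0.275, -0.0]
contact_force: [0.1, 0.5, 0.1]
gripper_width: 1.001
grasp_force: 0.0
now [0.419  0.2479 0.3003] phi -31.97 F [0.1 0.5 0.1] t 2.85
cm [-0.03 -0.23  0.03] turn 0.001
```

View pics/w2.png

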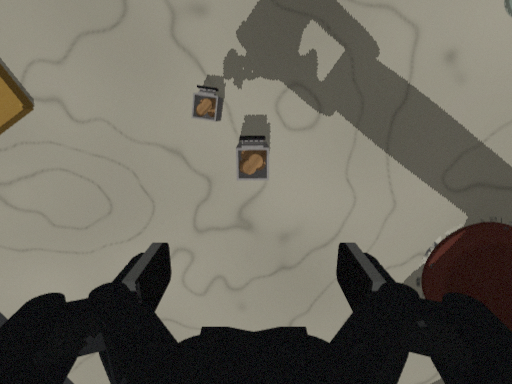

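The target caddy is at (253,160), aligned with the image axes, with its black plate at (253,140) on the rail side. The smaller caddy is at (205,103).

```bash
cat >> h.py <<'E'
def ray(z,uv,h):
    K,T=z["K"],z["T"]; uv=np.atleast_2d(uv).astype(float)
    d=np.c_[(uv-K[:2,2])/[K[0,0],K[1,1]],np.ones(len(uv))]@T[:3,:3]; c=-T[:3,:3].T@T[:3,3]
    return c+d*((h-c[2])/d[:,2])[:,None]
def proj(z,p):
    q=np.atleast_2d(p)@z["T"][:3,:3].T+z["T"][:3,3]; return (q/q[:,2:])[:,:2]*[z["K"][0,0],z["K"][1,1]]+z["K"][:2,2]
def caddy(n,win):
    P,im,d=cloud(f"pics/{n}.npz"); a,b,c,e=win; z=np.load(f"pics/{n}.npz")
    hsv=cv2.cvtColor(im,cv2.COLOR_RGB2HSV); V=hsv[...,2].astype(int)
    sub=np.zeros(V.shape,bool); sub[b:e,a:c]=1
    for nm,m in {"box":sub&(P[...,2]>.072)&(V>50),"black":sub&(P[...,2]>.06)&(V<40)}.items():
        v,u=np.nonzero(m)
        if len(v)<6: print(nm,len(v));continue
        for lab,w in {"cloud":P[m],"ray":ray(z,np.c_[u,v],.09 if nm=="box" else .087)}.items():
            r=cv2.minAreaRect((w[:,:2]*1000).astype(np.float32))
            print(nm,lab,len(v),np.round(r[0],1),np.round(r[1],1),round(r[2],1),"z",np.round(np.median(w[:,2]),4),"px",u.min(),u.max(),v.min(),v.max())
E
python3 -c "
from h import *
caddy('w2',(230,125,280,190))"
```

```text
box cloud 950 [442. 236.] [45.2 88.9] 58.4 z 0.0912 px 231 278 133 188
box ray 950 [424.1 240.3] [67.9 76.7] 54.8 z 0.09 px 231 278 133 188
black cloud 86 [453.4 228.9] [33.6  3.8] 58.4 z 0.0882 px 240 264 136 139
black ray 86 [453.4 228.7] [33.2  4.1] 58.0 z 0.087 px 240 264 136 139
```

```bash
r='python3 -m crank'
$r '[{"x":0.44,"y":-0.19,"z":4.5,"turn":0},{"x":0,"y":0,"z":4.5,"turn":0},{"x":0,"y":0,"z":4.5,"turn":0},{"x":0,"y":0,"z":4,"turn":0},{"x":0,"y":0,"z":0,"turn":0}]' >/dev/null
python3 -c "
from h import *
to([.4237,.2472,.06],-31.8)
snap('w3')
z=np.load('pics/w3.npz'); R=Ro.from_euler('z',-31.8,degrees=True)
p=R.apply([[-.023,-.023,.09],[-.023,.023,.09],[.023,.023,.09],[.023,-.023,.09],[.033,-.018,.087],[.033,.018,.087],[.037,.018,.087],[.037,-.018,.087]])+[.4237,.2472,0]
q=proj(z,p); print(np.round(q,1).tolist())
im=cv2.resize(z['im'][...,::-1],None,fx=3,fy=3,interpolation=cv2.INTER_CUBIC)
cv2.imwrite('pics/w3c.png',im[300:900,400:1150])
caddy('w3',(190,100,320,300))"
```

```text
now [0.4191 0.2453 0.1187] phi -31.9 F [-1.7  0.6 -0.5] t 3.4
cm [ 0.33 -0.47  5.86] turn -0.002
[[276.4, 229.8], [219.7, 230.2], [217.5, 174.5], [277.8, 174.3], [271.2, 160.6], [224.0, 160.8], [223.9, 155.5], [271.2, 155.4]]
box cloud 3365 [442.6 235.2] [46.2 92.6] 58.3 z 0.0912 px 190 318 105 298
box ray 3365 [415.7 247.6] [ 98.6 160.7] 57.2 z 0.09 px 190 318 105 298
black cloud 419 [463.5 227.7] [33. 39.] 83.3 z 0.0879 px 225 271 152 162
black ray 419 [454.  228.2] [35.2  7.2] 59.9 z 0.087 px 225 271 152 162
```

View pics/w3c.png

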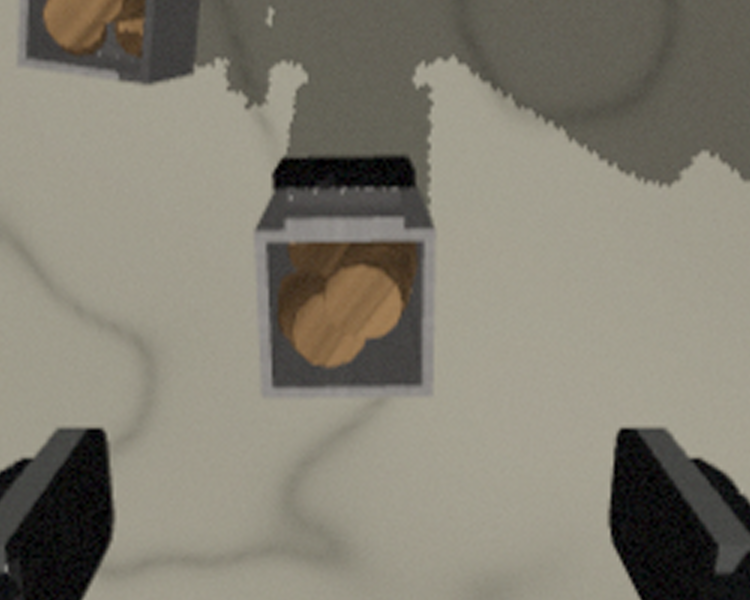

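The caddy rim is centred at about (249,204), with the plate's top at about (248,157). Both agree with my estimate to within about 1.5 mm. Descending and gripping.

```bash
r='python3 -m crank'
$r '[{"x":0.2,"y":-0.39,"z":0,"turn":0},{"x":0,"y":0,"z":2,"turn":0},{"x":0,"y":0,"z":2,"turn":0},{"x":0,"y":0,"z":1.8,"turn":0},{"x":0,"y":0,"z":0,"turn":0}]' 
$r '[{"x":0,"y":0,"z":0,"turn":0},{"x":0,"y":0,"z":0,"turn":0},{"x":0,"y":0,"z":0,"turn":0},{"x":0,"y":0,"z":0,"turn":0},{"x":0,"y":0,"z":0,"turn":0}]' 0
$r '[{"x":0,"y":0,"z":0,"turn":0},{"x":0,"y":0,"z":0,"turn":0},{"x":0,"y":0,"z":0,"turn":0},{"x":0,"y":0,"z":0,"turn":0},{"x":0,"y":0,"z":0,"turn":0}]' 
python3 -c "
from h import *
to([.4237,.2472,.06],-31.8); snap('w4')"
```

```text
time: 3.95
tool_pos: [0.4284, 0.2498, 0.0685]
tool_rot: [-0.0, 0.961, -0.275, 0.0]
contact_force: [-0.4, -0.3, -1.4]
gripper_width: 0.998
grasp_force: 0.0
time: 4.45
tool_pos: [0.428, 0.2496, 0.0682]
tool_rot: [-0.0, 0.961, -0.275, 0.0]
contact_force: [0.2, -0.2, -0.3]
gripper_width: 0.14
grasp_force: 0.0
time: 4.95
tool_pos: [0.4277, 0.2495, 0.0677]
tool_rot: [0.0, 0.961, -0.275, -0.0]
contact_force: [0.5, -0.1, -0.1]
gripper_width: 0.001
grasp_force: 0.0
now [0.4277 0.2495 0.0677] phi -31.98 F [ 0.5 -0.1 -0.1] t 4.95
cm [-0.22  0.4   0.77] turn -0.003
```

View pics/w4.png

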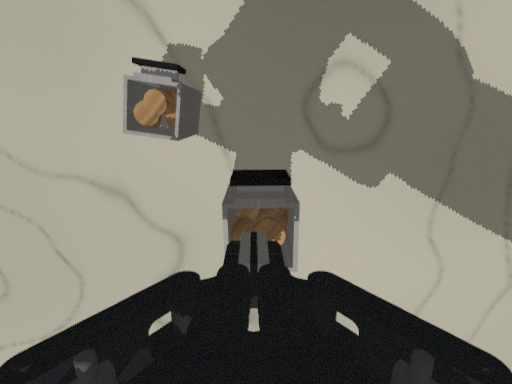

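The shut fingertips show at (253,240), over the box between its walls, so no grip was made. I'll check the depth at the fingertips.

```bash
python3 -c "
from h import *
q,r,s=tool()
for n in ['w3','w4']:
    P,im,d=cloud(f'pics/{n}.npz'); z=np.load(f'pics/{n}.npz')
    pts=[(160,246),(165,255),(345,246),(340,255),(248,180),(248,215)] if n=='w3' else [(247,236),(247,245),(262,236),(262,250),(254,250),(228,240),(296,240),(262,178)]
    for u,v in pts: print(n,(u,v),np.round(d[v,u],4),np.round(P[v,u],4),im[v,u])
    if n=='w4': print('tcp px',proj(z,q))
"
```

```text
w3 (160, 246) 0.1323 [0.4522 0.2771 0.1806] [25 31 31]
w3 (165, 255) 0.1358 [0.4467 0.2791 0.1786] [17 12 17]
w3 (345, 246) 0.1316 [0.4067 0.2034 0.1821] [17 11 14]
w3 (340, 255) 0.1393 [0.4001 0.2074 0.1763] [16 12 13]
w3 (248, 180) 0.258 [0.4314 0.2426 0.0496] [119 111 105]
w3 (248, 215) 0.2243 [0.4153 0.2524 0.0905] [152 116  79]
w4 (247, 236) 0.1428 [0.4387 0.2464 0.1191] [77 79 75]
w4 (247, 245) 0.1331 [0.4385 0.2463 0.1292] [80 80 80]
w4 (262, 236) 0.1436 [0.4344 0.2401 0.1183] [82 82 81]
w4 (262, 250) 0.129 [0.4345 0.2406 0.1336] [77 76 74]
w4 (254, 250) 0.1284 [0.4367 0.2435 0.1341] [11  8 13]
w4 (228, 240) 0.1734 [0.4325 0.2649 0.0916] [117 114 111]
w4 (296, 240) 0.1723 [0.4108 0.2293 0.0926] [159 157 153]
w4 (262, 178) 0.1665 [0.4539 0.2271 0.0877] [14 14 17]
tcp px [[253.38492482 219.75436985]]
```

```bash
python3 -c "
from h import *
q,r,s=tool(); print(np.round(s['tool_pos'],4),np.round(s['joint_pos'],3))
snap('s2','scene'); P,im,d=cloud('pics/s2.npz'); z=np.load('pics/s2.npz')
print('tcp px',proj(z,q),'grasp',proj(z,q+[0,0,.0187]),'above caddy rim',proj(z,[.4237,.2472,.09]))
c=proj(z,q)[0].astype(int)
a,b=max(c[0]-50,0),max(c[1]-85,0)
cv2.imwrite('pics/s2c.png',cv2.resize(im[b:b+110,a:a+100,::-1],None,fx=5,fy=5,interpolation=cv2.INTER_CUBIC)); print('crop origin',a,b)
m=(im.max(2)<45); 
k=m&(np.hypot(P[...,0]-q[0],P[...,1]-q[1])<.04)&(P[...,2]>.095)
print('dark pts near axis: z min pct',np.percentile(P[k][:,2],[0,2,10,50]),k.sum())
P,im,d=cloud('pics/w4.npz')
for v in (270,300,320,345): print(v,d[v,200],np.round(P[v,200],3))
"
```

```text
[0.4277 0.2495 0.0677] [ 0.378 -0.15   2.025  0.     1.267  2.507]
tcp px [[353.07612622 227.77065626]] grasp [[353.89110038 222.97552926]] above caddy rim [[354.30608695 221.08076693]]
crop origin 303 142
dark pts near axis: z min pct [0.10696886 0.13011955 0.18445739 0.28357326] 1357
270 0.2804038 [0.389 0.336 0.002]
300 0.08528072 [0.45  0.255 0.177]
320 0.07620025 [0.45  0.253 0.187]
345 0.069098346 [0.448 0.252 0.194]
```

View pics/s2c.png

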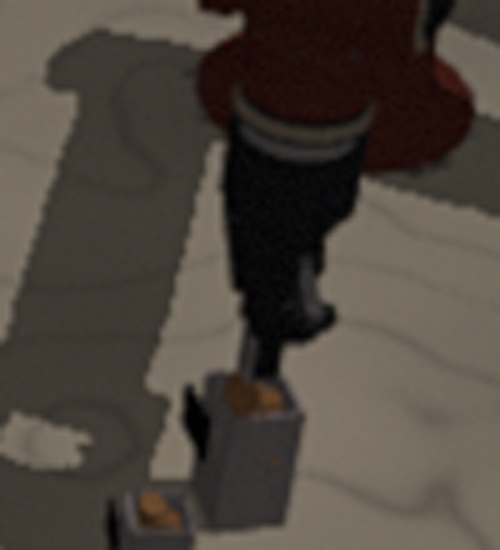

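The scene crop shows the shut fingertips just above the rim, at about (255,375) in the crop. The wrist depth puts them about 47 mm above the reported TCP height, while their lateral position matches. So the real finger end is reported z + 0.047, and I'll work from what the cameras show. Now I'll refine the box centre from w4.

```bash
r='python3 -m crank'
$r '[{"x":0,"y":0,"z":0,"turn":0},{"x":0,"y":0,"z":0,"turn":0},{"x":0,"y":0,"z":0,"turn":0},{"x":0,"y":0,"z":0,"turn":0},{"x":0,"y":0,"z":0,"turn":0}]' 100
$r '[{"x":0,"y":0,"z":0,"turn":0},{"x":0,"y":0,"z":0,"turn":0}]' 
python3 -c "
from h import *
q,r,s=tool()
snap('w5'); P,im,d=cloud('pics/w5.npz'); z=np.load('pics/w5.npz')
V=im.max(2); m=np.zeros(V.shape,bool); m[120:300,200:325]=1
k=m&(P[...,2]>.083)&(P[...,2]<.1)&(V>75)   # rim + corks
v,u=np.nonzero(k); w=ray(z,np.c_[u,v],.09); t=r.inv().apply(w-q)*1000
print('rim px',u.min(),u.max(),v.min(),v.max(),'tool x pct',np.percentile(t[:,0],[0,1,99,100]).round(1),'y',np.percentile(t[:,1],[0,1,99,100]).round(1))
b=m&(P[...,2]>.08)&(V<40); v,u=np.nonzero(b); w=ray(z,np.c_[u,v],.087); t=r.inv().apply(w-q)*1000
print('black',np.percentile(t[:,0],[1,50,99]).round(1),np.percentile(t[:,1],[1,50,99]).round(1), np.polyfit(t[:,1],t[:,0],1))
to([.4237,.2472,.06],-31.8)
for uv in [(100,250),(130,250)]: print(d[uv[1],uv[0]],P[uv[1],uv[0]])
cv2.imwrite('pics/w5.png',im[...,::-1])
"
```

```text
time: 5.55
tool_pos: [0.4278, 0.2495, 0.0677]
tool_rot: [-0.0, 0.961, -0.275, 0.0]
contact_force: [-0.5, -0.6, 0.2]
gripper_width: 0.844
grasp_force: 0.0
time: 5.75
tool_pos: [0.4278, 0.2495, 0.0677]
tool_rot: [0.0, 0.961, -0.275, 0.0]
contact_force: [0.3, -0.1, -0.0]
gripper_width: 1.004
grasp_force: 0.0
rim px 222 299 177 271 tool x pct [-26.6 -26.6  22.4  35.1] y [-18.9 -18.4  27.4  28. ]
black [29.6 32.6 35.7] [-13.4   3.9  21.1] [1.86061776e-02 3.25660186e+01]
now [0.4278 0.2495 0.0677] phi -31.98 F [-0.1 -0.1  0. ] t 5.8
cm [-0.22  0.41  0.77] turn -0.003
0.2746367 [0.45874549 0.40639968 0.00160297]
0.27489012 [0.4432218  0.38176197 0.0013566 ]
```

```bash
r='python3 -m crank'
$r '[{"x":-0.24,"y":0.45,"z":0,"turn":-0.01},{"x":0,"y":0,"z":1.5,"turn":0},{"x":0,"y":0,"z":1.5,"turn":0},{"x":0,"y":0,"z":1.5,"turn":0},{"x":0,"y":0,"z":1,"turn":0}]' 
$r '[{"x":0,"y":0,"z":0,"turn":0},{"x":0,"y":0,"z":0,"turn":0},{"x":0,"y":0,"z":0,"turn":0},{"x":0,"y":0,"z":0,"turn":0},{"x":0,"y":0,"z":0,"turn":0}]' 0
$r '[{"x":0,"y":0,"z":0,"turn":0},{"x":0,"y":0,"z":0,"turn":0},{"x":0,"y":0,"z":0,"turn":0}]' 
python3 -c "
from h import *
to([.4237,.2472,.06],-31.8); snap('w6')"
```

```text
time: 6.3
tool_pos: [0.4217, 0.2462, 0.0099]
tool_rot: [0.001, 0.963, -0.271, -0.001]
contact_force: [-0.6, 0.4, -0.4]
gripper_width: 1.001
grasp_force: 0.0
time: 6.8
tool_pos: [0.4239, 0.2472, 0.0134]
tool_rot: [-0.0, 0.963, -0.271, 0.001]
contact_force: [0.5, -0.5, 0.6]
gripper_width: 0.528
grasp_force: 61.8
time: 7.1
tool_pos: [0.4239, 0.2472, 0.0134]
tool_rot: [-0.0, 0.963, -0.271, 0.001]
contact_force: [-0.0, 0.2, 3.2]
gripper_width: 0.533
grasp_force: 62.1
now [0.4239 0.2472 0.0134] phi -31.41 F [-0.   0.2  3.2] t 7.1
cm [-0.02  0.   -4.66] turn 0.007
```

View pics/w6.png

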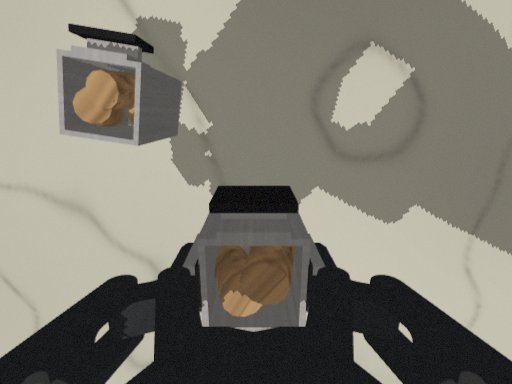

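Gripped: opening 0.533 is about 45 mm, at 62 N, and the glider shows clear at (253,200). Next I'll lift, turn to the rail's yaw and move to a point off the mouth.

```bash
r='python3 -m crank'
$r '[{"x":0,"y":0,"z":-1.3,"turn":0},{"x":0,"y":0,"z":-2,"turn":0},{"x":0,"y":0,"z":-2.5,"turn":0},{"x":0,"y":0,"z":-2.2,"turn":0},{"x":0,"y":0,"z":-1.3,"turn":0}]' 
$r '[{"x":0,"y":0,"z":0,"turn":-0.1},{"x":0,"y":0,"z":0,"turn":-0.13},{"x":0,"y":0,"z":0,"turn":-0.13},{"x":0,"y":0,"z":0,"turn":-0.1},{"x":0,"y":0,"z":0,"turn":-0.058}]' >/dev/null
$r '[{"x":2,"y":1.6,"z":0,"turn":0},{"x":3.2,"y":2.5,"z":0,"turn":0},{"x":3.6,"y":2.8,"z":0,"turn":0},{"x":3.2,"y":2.5,"z":0,"turn":0},{"x":1.8,"y":1.3,"z":0,"turn":0}]' >/dev/null
$r '[{"x":0,"y":0,"z":0,"turn":0},{"x":0,"y":0,"z":0,"turn":0},{"x":0,"y":0,"z":0,"turn":0}]' 
python3 -c "
from h import *
to([.559,.136,.1064],-1.7); snap('w7'); snap('d7','side')"
```

```text
time: 7.65
tool_pos: [0.4236, 0.2471, 0.1076]
tool_rot: [-0.0, 0.963, -0.271, 0.001]
contact_force: [-0.0, -0.1, -2.5]
gripper_width: 0.533
grasp_force: 62.0
time: 8.95
tool_pos: [0.5568, 0.1364, 0.105]
tool_rot: [-0.0, 1.0, -0.015, -0.001]
contact_force: [-0.4, 0.8, -2.9]
gripper_width: 0.529
grasp_force: 62.3
now [0.5568 0.1364 0.105 ] phi -1.69 F [-0.4  0.8 -2.9] t 8.95
cm [ 0.23  0.03 -0.14] turn 0.0
```

View pics/w7.png

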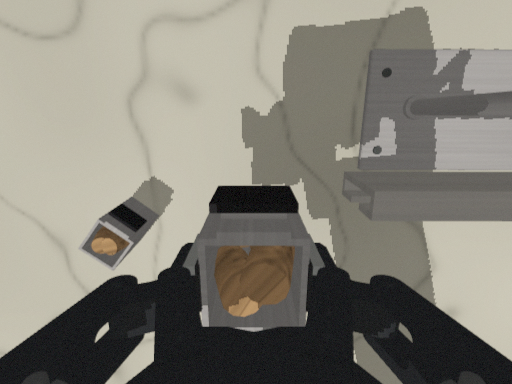

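The rail mouth shows at (343-375, 172-220), to the right of the glider top at (253,198). The base plate and post lie beyond it. I'll get the rail top's edges and the glider's edges in the tool frame from depth and rays.

```bash
python3 -c "
from h import *
q,r,s=tool()
P,im,d=cloud('pics/w7.npz'); z=np.load('pics/w7.npz')
t=(P-q)@r.as_matrix()*1000; V=cv2.cvtColor(im,cv2.COLOR_RGB2GRAY)
print('rail profile cols 400-480')
for v in range(164,228,2): print(v,np.round(np.median(P[v,400:480,2]),4),np.round(np.median(t[v,400:480,0]),1),int(np.median(V[v,400:480])))
print('end, rows: first col with z>.14, its tool y')
for v in (176,184,192,200,208,216):
    c=[u for u in range(310,420) if P[v,u,2]>.14][0]; print(v,c,t[v,c].round(1),P[v,c+1,2].round(3))
print('glider col 253')
for v in range(180,220,2): print(v,np.round(np.median(P[v,235:270,2]),4),np.round(np.median(t[v,235:270,0]),1),int(np.median(V[v,235:270])))
"
```

```text
rail profile cols 400-480
164 0.0094 22.4 167
166 0.0095 20.4 166
168 0.0092 18.3 163
170 0.0014 14.8 170
172 0.1511 42.7 112
174 0.1558 42.7 98
176 0.1604 42.7 98
178 0.1645 42.7 99
180 0.1685 42.7 100
182 0.1723 42.7 98
184 0.1758 42.7 96
186 0.1791 42.7 98
188 0.1823 42.7 97
190 0.1853 42.7 100
192 0.1857 42.0 110
194 0.1856 41.2 110
196 0.1855 40.4 110
198 0.1857 39.7 111
200 0.1857 38.9 113
202 0.1856 38.1 111
204 0.1856 37.3 112
206 0.1857 36.5 112
208 0.1856 35.7 112
210 0.1856 34.9 111
212 0.1858 34.1 111
214 0.1855 33.2 110
216 0.1857 32.5 109
218 0.1856 31.6 110
220 0.1857 30.8 123
222 0.0012 -42.6 192
224 0.0015 -44.9 192
226 0.0015 -47.2 192
end, rows: first col with z>.14, its tool y
176 344 [ 40.2  45.7 -43.1] 0.15
184 343 [ 36.1  45.4 -43.7] 0.151
192 312 [  70.2    0.  -182.5] 0.001
200 349 [ 30.7  45.7 -53.4] 0.161
208 359 [ 31.3  45.4 -67.4] 0.174
216 315 [  70.2    0.  -182.5] 0.001
glider col 253
180 0.0015 4.3 122
182 0.0016 2.2 122
184 0.0018 0.1 179
186 0.1528 36.1 26
188 0.1567 36.1 17
190 0.1603 36.1 16
192 0.1637 36.0 18
194 0.1672 36.1 17
196 0.1704 36.0 15
198 0.1735 36.1 16
200 0.1764 36.1 16
202 0.1789 36.0 15
204 0.1803 35.6 20
206 0.1802 34.7 19
208 0.18 33.8 18
210 0.1803 33.0 18
212 0.1803 32.2 33
214 0.1681 26.9 107
216 0.1683 26.0 103
218 0.1684 25.1 99
```

Depth is clean here. The rail centre is at tool x 36.65 mm with its top at z .1856. The glider centre is at tool x 34.05 mm with its top at z .1803. Next I'll check the tilts and yaw.

```bash
cat >> h.py <<'E'
def rel(n,q,r):
    P,im,d=cloud(f'pics/{n}.npz'); M=r.as_matrix(); t=(P-q)@M*1000
    V=cv2.cvtColor(im,cv2.COLOR_RGB2GRAY); z=P[...,2]; U=np.arange(512)[None]+0*V; W=np.arange(384)[:,None]+0*V
    tx,ty,tz=[t[...,i] for i in range(3)]
    G=(V<45)&(z>.14)&(abs(ty)<20)&(tx>31)&(tx<39)&(W<215)&(W>150); ztop=np.percentile(z[G],98)
    gt=G&(z>ztop-.002); gb=G&(z<ztop-.003)
    A=(U>330)&(z>.14)&(V>60)&(tx>25)&(tx<50); rt=np.percentile(z[A],80)
    at=A&(abs(z-rt)<.0012); ab=A&(z<rt-.004)&(tx>np.percentile(tx[A],70)-1)
    f=lambda a,b:np.degrees(np.arctan(np.polyfit(a,b,1)[0])).round(2)
    out=dict(gl_back=np.median(tx[gb]),gl_top=np.median(z[gt])*1000,gl_y=np.percentile(ty[gb],[.5,99.5]),gl_x=np.percentile(tx[gt],[1,99]),gl_yaw=f(ty[gb],tx[gb]),gl_pitch=f(tz[gb],tx[gb]),gl_roll=f(ty[gt],tz[gt]),
     ra_back=np.median(tx[ab]),ra_top=np.median(z[at])*1000,ra_x=np.percentile(tx[at],[1,99]),ra_mouth=np.percentile(ty[at],.5),ra_yaw=f(ty[ab],tx[ab]),ra_pitch=f(tz[ab],tx[ab]),ra_roll=f(ty[at],tz[at]))
    for k,v in out.items(): print(k,np.round(v,2),end='; ')
    print(); return out
E
python3 -c "
from h import *
q,r,s=tool(); rel('w7',q,r)"
```

```text
gl_back 36.05; gl_top 180.15; gl_y [-17.37  17.32]; gl_x [31.93 36.31]; gl_yaw 0.01; gl_pitch -0.06; gl_roll -0.07; ra_back 42.7; ra_top 185.66; ra_x [30.68 42.81]; ra_mouth 45.34; ra_yaw -0.07; ra_pitch 0.08; ra_roll 0.05;
```

```bash
r='python3 -m crank'
$r '[{"x":0.15,"y":0.5,"z":-0.08,"turn":0},{"x":0.115,"y":0.7,"z":-0.07,"turn":0},{"x":0,"y":0.5,"z":0,"turn":0},{"x":0,"y":0,"z":0,"turn":0},{"x":0,"y":0,"z":0,"turn":0}]' 
python3 -c "
from h import *
q,r,s=tool(); snap('w8'); rel('w8',q,r)"
```

```text
time: 9.55
tool_pos: [0.5602, 0.1185, 0.1073]
tool_rot: [-0.0, 1.0, -0.015, -0.0]
contact_force: [-0.7, -0.9, -3.0]
gripper_width: 0.531
grasp_force: 62.3
gl_back 36.2; gl_top 182.48; gl_y [-17.64  17.08]; gl_x [32.1 36.4]; gl_yaw 0.06; gl_pitch 0.14; gl_roll -0.12; ra_back 39.17; ra_top 185.68; ra_x [27.39 39.3 ]; ra_mouth 30.32; ra_yaw 0.92; ra_pitch 1.37; ra_roll 0.06;
```

```bash
sed -i 's/ab=A&(z<rt-.004)/ab=A\&(ty>40)\&(z>rt-.02)\&(z<rt-.004)/' h.py; r='python3 -m crank'
$r '[{"x":-0.09,"y":0.2,"z":0.08,"turn":0},{"x":0,"y":0.2,"z":0,"turn":0},{"x":0,"y":0,"z":0,"turn":0},{"x":0,"y":0,"z":0,"turn":0},{"x":0,"y":0,"z":0,"turn":0}]' 
python3 -c "
from h import *
q,r,s=tool(); snap('w9'); rel('w9',q,r); print(manip.state()['tool_pos'])"
```

```text
time: 10.1
tool_pos: [0.5592, 0.1148, 0.1064]
tool_rot: [-0.0, 1.0, -0.015, 0.0]
contact_force: [-0.3, -0.3, -3.4]
gripper_width: 0.533
grasp_force: 62.3
gl_back 36.17; gl_top 181.64; gl_y [-17.58  17.12]; gl_x [32.04 36.4 ]; gl_yaw 0.01; gl_pitch 0.02; gl_roll 0.05; ra_back 39.95; ra_top 185.65; ra_x [28.15 40.06]; ra_mouth 30.08; ra_yaw 0.25; ra_pitch 1.31; ra_roll 0.07; 
[0.55916512 0.11482653 0.10641518]
```

Aligned: x is off by 0.1 mm, z by 0 mm and the angles by less than 0.1°. The gap to the mouth is about 6 mm. Easing in.

```bash
r='python3 -m crank'
$r '[{"x":0,"y":0.16,"z":0,"turn":0},{"x":0,"y":0.16,"z":0,"turn":0},{"x":0,"y":0.16,"z":0,"turn":0},{"x":0,"y":0.16,"z":0,"turn":0},{"x":0,"y":0.16,"z":0,"turn":0}]' 
$r '[{"x":0,"y":0.1,"z":0,"turn":0},{"x":0,"y":0.1,"z":0,"turn":0},{"x":0,"y":0.1,"z":0,"turn":0}]' 
python3 -c "
from h import *
q,r,s=tool(); print(q,s['contact_force'],s['ft_torque']); snap('w10'); o=rel('w10',q,r)"
```

```text
time: 10.65
tool_pos: [0.5589, 0.1066, 0.1064]
tool_rot: [0.0, 1.0, -0.015, -0.0]
contact_force: [0.3, -0.4, -2.2]
gripper_width: 0.532
grasp_force: 62.3
time: 10.95
tool_pos: [0.5588, 0.1037, 0.1064]
tool_rot: [-0.0, 1.0, -0.015, -0.0]
contact_force: [-1.0, 0.4, -3.6]
gripper_width: 0.531
grasp_force: 62.3
[0.55880353 0.10372247 0.10639729] [-1.0092888   0.36842241 -3.64131144] [-0.02731063 -0.01775179 -0.00715076]
gl_back 36.21; gl_top 181.63; gl_y [-17.62  12.5 ]; gl_x [32.07 36.47]; gl_yaw -0.04; gl_pitch 0.03; gl_roll 0.1; ra_back 40.05; ra_top 185.64; ra_x [28.15 40.08]; ra_mouth 30.0; ra_yaw 2.89; ra_pitch 6.51; ra_roll 0.05;
```

The plate is 5 mm inside the channel with no contact force. Continuing.

```bash
r='python3 -m crank'
$r '[{"x":0,"y":0.2,"z":0,"turn":0},{"x":0,"y":0.2,"z":0,"turn":0},{"x":0,"y":0.2,"z":0,"turn":0},{"x":0,"y":0.2,"z":0,"turn":0},{"x":0,"y":0.2,"z":0,"turn":0}]' 
$r '[{"x":0,"y":0.3,"z":0,"turn":0},{"x":0,"y":0.3,"z":0,"turn":0},{"x":0,"y":0.3,"z":0,"turn":0},{"x":0,"y":0.3,"z":0,"turn":0},{"x":0,"y":0.3,"z":0,"turn":0}]' 
$r '[{"x":0,"y":0.3,"z":0,"turn":0},{"x":0,"y":0.3,"z":0,"turn":0},{"x":0,"y":0.3,"z":0,"turn":0},{"x":0,"y":0.3,"z":0,"turn":0},{"x":0,"y":0.3,"z":0,"turn":0}]' 
python3 -c "
from h import *
q,r,s=tool(); print(q,s['contact_force'],s['ft_torque']); snap('w11'); P,im,d=cloud('pics/w11.npz'); t=(P-q)@r.as_matrix()*1000
A=(P[...,2]>.183)&(P[...,2]<.189)&(t[...,0]>20)&(t[...,0]<50)&(abs(t[...,1])<90)
tx,ty,z=t[A][:,0],t[A][:,1],P[A][:,2]
for a in range(-40,90,10):
    k=(ty>a)&(ty<a+10)
    if k.sum()>20: print(a,k.sum(),np.percentile(tx[k],[1,99]).round(2),np.median(z[k]).round(4))
"
```

```text
time: 11.5
tool_pos: [0.5585, 0.0936, 0.1064]
tool_rot: [-0.0, 1.0, -0.015, 0.0]
contact_force: [-0.4, 0.2, -3.0]
gripper_width: 0.534
grasp_force: 62.3
time: 12.0
tool_pos: [0.5581, 0.0785, 0.1064]
tool_rot: [0.0, 1.0, -0.015, -0.0]
contact_force: [0.4, 0.1, -2.5]
gripper_width: 0.531
grasp_force: 62.3
time: 12.5
tool_pos: [0.5576, 0.0636, 0.1064]
tool_rot: [-0.0, 1.0, -0.015, -0.0]
contact_force: [-0.7, -0.5, -2.7]
gripper_width: 0.528
grasp_force: 62.3
[0.55759711 0.06356877 0.10641618] [-0.69433377 -0.48835511 -2.69677473] [-0.02643689  0.01145316 -0.01149339]
-30 648 [20.52 40.3 ] 0.1856
-20 1028 [20.21 40.15] 0.1855
-10 1129 [20.21 40.21] 0.1854
0 1116 [20.23 40.15] 0.1853
10 1047 [20.23 40.14] 0.1855
20 836 [20.69 40.16] 0.1856
30 789 [28.21 40.11] 0.1856
40 790 [28.08 40.09] 0.1856
50 791 [28.21 40.12] 0.1856
60 780 [28.15 40.04] 0.1856
70 785 [28.18 40.17] 0.1856
80 790 [28.13 40.13] 0.1856
```

```bash
r='python3 -m crank'
$r '[{"x":0,"y":0.4,"z":0,"turn":0},{"x":0,"y":0.4,"z":0,"turn":0},{"x":0,"y":0.4,"z":0,"turn":0},{"x":0,"y":0.4,"z":0,"turn":0},{"x":0,"y":0.4,"z":0,"turn":0}]' | grep -E 'pos|contact'
$r '[{"x":0,"y":0.4,"z":0,"turn":0},{"x":0,"y":0.4,"z":0,"turn":0},{"x":0,"y":0.4,"z":0,"turn":0},{"x":0,"y":0.4,"z":0,"turn":0},{"x":0,"y":0.4,"z":0,"turn":0}]' | grep -E 'pos|contact'
$r '[{"x":0,"y":0.4,"z":0,"turn":0},{"x":0,"y":0.4,"z":0,"turn":0},{"x":0,"y":0.4,"z":0,"turn":0},{"x":0,"y":0.4,"z":0,"turn":0},{"x":0,"y":0.4,"z":0,"turn":0}]' | grep -E 'pos|contact'
$r '[{"x":0,"y":0.4,"z":0,"turn":0},{"x":0,"y":0.4,"z":0,"turn":0},{"x":0,"y":0.4,"z":0,"turn":0},{"x":0,"y":0.4,"z":0,"turn":0},{"x":0,"y":0.4,"z":0,"turn":0}]' | grep -E 'pos|contact'
$r '[{"x":0,"y":0.4,"z":0,"turn":0},{"x":0,"y":0.4,"z":0,"turn":0},{"x":0,"y":0.4,"z":0,"turn":0},{"x":0,"y":0.3,"z":0,"turn":0},{"x":0,"y":0.2,"z":0,"turn":0}]' | grep -E 'pos|contact'
python3 -c "
from h import *
q,r,s=tool(); print(q,s['contact_force'],s['ft_torque']); snap('w12'); P,im,d=cloud('pics/w12.npz'); t=(P-q)@r.as_matrix()*1000
A=(P[...,2]>.183)&(P[...,2]<.189)&(t[...,0]>25)&(t[...,0]<50)&(abs(t[...,1])<90)
tx,ty,z=t[A][:,0],t[A][:,1],P[A][:,2]
for a in (-80,-60,-40,40,60,80):
    k=(ty>a)&(ty<a+10)
    if k.sum()>20: print(a,k.sum(),np.percentile(tx[k],[1,99]).round(2),np.median(z[k]).round(4))
O=(P[...,2]>.03)&(P[...,2]<.18)&(t[...,0]<28)&(t[...,0]>5)&(t[...,1]>45)&(t[...,1]<200)
print('opener?',O.sum(),np.percentile(t[O],[1,50,99],axis=0).round(1) if O.any() else '')
"
```

```text
tool_pos: [0.557, 0.0434, 0.1064]
contact_force: [0.1, -0.2, -3.4]
tool_pos: [0.5564, 0.0235, 0.1064]
contact_force: [-0.7, 1.0, -3.0]
tool_pos: [0.5558, 0.0035, 0.1064]
contact_force: [0.2, 0.1, -2.3]
tool_pos: [0.5552, -0.0165, 0.1064]
contact_force: [-0.1, 0.5, -2.1]
tool_pos: [0.5547, -0.0335, 0.1064]
contact_force: [-0.1, 0.4, -2.3]
[ 0.5546856  -0.03346093  0.1064088 ] [-0.13494781  0.40616207 -2.33659028] [0.02031327 0.01750612 0.015444  ]
-80 786 [28.11 40.07] 0.1856
-60 797 [28.21 40.1 ] 0.1856
-40 789 [28.18 40.07] 0.1857
40 803 [27.69 39.94] 0.1856
60 805 [27.73 40.01] 0.1856
80 791 [27.77 39.95] 0.1856
opener? 0
```

```bash
cat > chk.py <<'E'
from plant import manip
import sys
s=manip.state(); f=s["contact_force"]; print("t %.2f"%s["time"],"y %.4f"%s["tool_pos"][1],"F",[round(v,1) for v in f])
sys.exit(abs(f[1])>3 or abs(f[0])>4)
E
r='python3 -m crank'
$r '[{"x":0,"y":0.2,"z":0,"turn":0},{"x":0,"y":0.2,"z":0,"turn":0},{"x":0,"y":0.2,"z":0,"turn":0},{"x":0,"y":0.2,"z":0,"turn":0},{"x":0,"y":0.2,"z":0,"turn":0}]' >/dev/null && python3 chk.py &&
$r '[{"x":0,"y":0.2,"z":0,"turn":0},{"x":0,"y":0.1,"z":0,"turn":0},{"x":0,"y":0.1,"z":0,"turn":0},{"x":0,"y":0.1,"z":0,"turn":0},{"x":0,"y":0.1,"z":0,"turn":0}]' >/dev/null && python3 chk.py &&
$r '[{"x":0,"y":0.08,"z":0,"turn":0},{"x":0,"y":0.08,"z":0,"turn":0}]' >/dev/null && python3 chk.py &&
$r '[{"x":0,"y":0.08,"z":0,"turn":0},{"x":0,"y":0.08,"z":0,"turn":0}]' >/dev/null && python3 chk.py &&
$r '[{"x":0,"y":0.08,"z":0,"turn":0},{"x":0,"y":0.08,"z":0,"turn":0}]' >/dev/null && python3 chk.py &&
$r '[{"x":0,"y":0.08,"z":0,"turn":0},{"x":0,"y":0.08,"z":0,"turn":0}]' >/dev/null && python3 chk.py &&
$r '[{"x":0,"y":0.08,"z":0,"turn":0},{"x":0,"y":0.08,"z":0,"turn":0}]' >/dev/null && python3 chk.py &&
$r '[{"x":0,"y":0.08,"z":0,"turn":0},{"x":0,"y":0.08,"z":0,"turn":0}]' >/dev/null && python3 chk.py &&
$r '[{"x":0,"y":0.08,"z":0,"turn":0},{"x":0,"y":0.08,"z":0,"turn":0}]' >/dev/null && python3 chk.py &&
$r '[{"x":0,"y":0.08,"z":0,"turn":0},{"x":0,"y":0.08,"z":0,"turn":0}]' >/dev/null && python3 chk.py &&
$r '[{"x":0,"y":0.08,"z":0,"turn":0},{"x":0,"y":0.08,"z":0,"turn":0}]' >/dev/null && python3 chk.py &&
$r '[{"x":0,"y":0.08,"z":0,"turn":0},{"x":0,"y":0.08,"z":0,"turn":0}]' >/dev/null && python3 chk.py &&
$r '[{"x":0,"y":0.08,"z":0,"turn":0},{"x":0,"y":0.08,"z":0,"turn":0}]' >/dev/null && python3 chk.py &&
$r '[{"x":0,"y":0.08,"z":0,"turn":0},{"x":0,"y":0.08,"z":0,"turn":0}]' >/dev/null && python3 chk.py &&
$r '[{"x":0,"y":0.08,"z":0,"turn":0},{"x":0,"y":0.08,"z":0,"turn":0}]' >/dev/null && python3 chk.py &&
$r '[{"x":0,"y":0.08,"z":0,"turn":0},{"x":0,"y":0.08,"z":0,"turn":0}]' >/dev/null && python3 chk.py
```

```text
t 15.60 y -0.0433 F [np.float64(-0.2), np.float64(0.3), np.float64(-3.1)]False
```

```bash
sed -i 's/sys.exit(\(.*\))$/sys.exit(int(\1))/; s/round(v,1)/float(round(v,1))/' chk.py
r='python3 -m crank'
$r '[{"x":0,"y":0.2,"z":0,"turn":0},{"x":0,"y":0.1,"z":0,"turn":0},{"x":0,"y":0.1,"z":0,"turn":0},{"x":0,"y":0.1,"z":0,"turn":0},{"x":0,"y":0.1,"z":0,"turn":0}]' >/dev/null && python3 chk.py &&
$r '[{"x":0,"y":0.08,"z":0,"turn":0},{"x":0,"y":0.08,"z":0,"turn":0}]' >/dev/null && python3 chk.py &&
$r '[{"x":0,"y":0.08,"z":0,"turn":0},{"x":0,"y":0.08,"z":0,"turn":0}]' >/dev/null && python3 chk.py &&
$r '[{"x":0,"y":0.08,"z":0,"turn":0},{"x":0,"y":0.08,"z":0,"turn":0}]' >/dev/null && python3 chk.py &&
$r '[{"x":0,"y":0.08,"z":0,"turn":0},{"x":0,"y":0.08,"z":0,"turn":0}]' >/dev/null && python3 chk.py &&
$r '[{"x":0,"y":0.08,"z":0,"turn":0},{"x":0,"y":0.08,"z":0,"turn":0}]' >/dev/null && python3 chk.py &&
$r '[{"x":0,"y":0.08,"z":0,"turn":0},{"x":0,"y":0.08,"z":0,"turn":0}]' >/dev/null && python3 chk.py &&
$r '[{"x":0,"y":0.08,"z":0,"turn":0},{"x":0,"y":0.08,"z":0,"turn":0}]' >/dev/null && python3 chk.py &&
$r '[{"x":0,"y":0.08,"z":0,"turn":0},{"x":0,"y":0.08,"z":0,"turn":0}]' >/dev/null && python3 chk.py &&
$r '[{"x":0,"y":0.08,"z":0,"turn":0},{"x":0,"y":0.08,"z":0,"turn":0}]' >/dev/null && python3 chk.py &&
$r '[{"x":0,"y":0.08,"z":0,"turn":0},{"x":0,"y":0.08,"z":0,"turn":0}]' >/dev/null && python3 chk.py &&
$r '[{"x":0,"y":0.08,"z":0,"turn":0},{"x":0,"y":0.08,"z":0,"turn":0}]' >/dev/null && python3 chk.py &&
$r '[{"x":0,"y":0.08,"z":0,"turn":0},{"x":0,"y":0.08,"z":0,"turn":0}]' >/dev/null && python3 chk.py &&
$r '[{"x":0,"y":0.08,"z":0,"turn":0},{"x":0,"y":0.08,"z":0,"turn":0}]' >/dev/null && python3 chk.py
```

```text
t 16.10 y -0.0492 F [-0.4, 0.3, -3.0]
t 16.30 y -0.0508 F [-0.0, 0.1, -3.2]
t 16.50 y -0.0524 F [0.6, -0.4, -2.8]
t 16.70 y -0.0540 F [-0.1, -0.4, -3.7]
t 16.90 y -0.0556 F [-0.7, 0.2, -2.6]
t 17.10 y -0.0572 F [-0.1, -0.6, -2.4]
t 17.30 y -0.0587 F [-0.8, 2.9, -2.7]
t 17.50 y -0.0586 F [0.2, 8.3, -1.6]
```

Contact: Fy rose to 8 N with no further travel at glider rail y ≈ -10 mm, which is inside the stated range, so this is the stop. I'll relax the push slightly and lower the plate onto the lips.

```bash
r='python3 -m crank'
$r '[{"x":0,"y":-0.06,"z":0,"turn":0},{"x":0,"y":0,"z":0,"turn":0}]' >/dev/null; python3 chk.py
$r '[{"x":0,"y":0,"z":0.04,"turn":0},{"x":0,"y":0,"z":0,"turn":0}]' >/dev/null; python3 chk.py
$r '[{"x":0,"y":0,"z":0.04,"turn":0},{"x":0,"y":0,"z":0,"turn":0}]' >/dev/null; python3 chk.py
python3 -c "from h import *; to([.554,-.0586,.1055],-1.7)"
```

```text
t 17.70 y -0.0587 F [-1.6, 5.3, -1.9]
t 17.90 y -0.0587 F [-0.8, 6.6, -0.6]
t 18.10 y -0.0587 F [-0.9, 6.1, -0.9]
now [ 0.5541 -0.0587  0.1061] phi -1.69 F [-0.9  6.1 -0.9] t 18.1
cm [-0.01 -0.01  0.06] turn 0.0
```

```bash
r='python3 -m crank'
$r '[{"x":0,"y":-0.06,"z":0,"turn":0},{"x":0,"y":0,"z":0,"turn":0}]' >/dev/null; python3 chk.py
$r '[{"x":0,"y":0,"z":0.05,"turn":0},{"x":0,"y":0,"z":0,"turn":0}]' >/dev/null; python3 chk.py
python3 -c "from h import *; to([.554,-.0586,.1055],-1.7)"
```

```text
t 18.30 y -0.0587 F [-0.8, 5.2, -0.3]
t 18.50 y -0.0587 F [0.4, 4.6, -0.0]
now [ 0.5543 -0.0587  0.1055] phi -1.72 F [ 0.4  4.6 -0. ] t 18.5
cm [-0.03 -0.01 -0.  ] turn -0.0
```

The caddy's weight is now on the rail (Fz about 0). Opening the fingers a little to let go.

```bash
r='python3 -m crank'
$r '[{"x":0,"y":0,"z":0,"turn":0},{"x":0,"y":0,"z":0,"turn":0},{"x":0,"y":0,"z":0,"turn":0}]' 58
$r '[{"x":0,"y":0,"z":0,"turn":0},{"x":0,"y":0,"z":0,"turn":0},{"x":0,"y":0,"z":0,"turn":0}]' 72
python3 -c "
from h import *
q,r,s=tool(); snap('w13')
for n in ['w12','w13']:
    P,im,d=cloud(f'pics/{n}.npz'); z=np.load(f'pics/{n}.npz'); C=z['T']; t0=q
    if n=='w12': t0=np.array([0.5546856,-0.03346093,0.1064088])
    t=(P-t0)@r.as_matrix()*1000; V=cv2.cvtColor(im,cv2.COLOR_RGB2GRAY)
    h=.0942 if n=='w12' else .0933
    B=(abs(P[...,2]-h-.09)<.004)&(V>60)&(t[...,0]<24)&(t[...,0]>-30)&(abs(t[...,1])<34)&(t[...,0]>5)
    print(n,B.sum(),'rim y',np.percentile(t[B][:,1],[.5,2,98,99.5]).round(1),'rim z',np.median(P[B][:,2]).round(4),'x max',np.percentile(t[B][:,0],99).round(1))
"
```

```text
time: 18.8
tool_pos: [0.5542, -0.0599, 0.1055]
tool_rot: [0.001, 1.0, -0.015, 0.0]
contact_force: [-0.1, 0.9, -0.7]
gripper_width: 0.585
grasp_force: 0.0
time: 19.1
tool_pos: [0.5539, -0.0593, 0.1051]
tool_rot: [0.0, 1.0, -0.015, 0.0]
contact_force: [0.3, 0.3, -1.0]
gripper_width: 0.718
grasp_force: 0.0
w12 2592 rim y [-28.8 -27.   26.5  28.2] rim z 0.1845 x max 23.9
w13 2847 rim y [-33.4 -23.5  22.1  33.3] rim z 0.1826 x max 23.9
```

```bash
r='python3 -m crank'
$r '[{"x":0,"y":0,"z":-0.5,"turn":0},{"x":0,"y":0,"z":-1,"turn":0},{"x":0,"y":0,"z":-1.5,"turn":0},{"x":0,"y":0,"z":-2.5,"turn":0},{"x":0,"y":0,"z":-2.5,"turn":0}]' 
$r '[{"x":0,"y":0,"z":-3,"turn":0},{"x":-2,"y":0,"z":-3,"turn":0},{"x":-4,"y":0,"z":0,"turn":0},{"x":-3,"y":0,"z":0,"turn":0},{"x":0,"y":0,"z":0,"turn":0}]' 
python3 -c "
from h import *
snap('w14'); snap('d14','side'); snap('s14','scene')
a=cv2.imread('pics/d14.png')[120:250,180:340]; b=cv2.imread('pics/w14.png')[:,:]
cv2.imwrite('pics/fin.png',np.vstack([np.hstack([cv2.resize(a,(400,325),interpolation=cv2.INTER_CUBIC),cv2.resize(cv2.imread('pics/s14.png')[130:250,160:308],(400,325),interpolation=cv2.INTER_CUBIC)]),cv2.resize(b[:270],(800,275))[:, :800]]))
"
```

```text
time: 19.65
tool_pos: [0.554, -0.0592, 0.1872]
tool_rot: [0.0, 1.0, -0.015, 0.0]
contact_force: [1.2, 0.1, -0.0]
gripper_width: 0.721
grasp_force: 0.0
time: 20.15
tool_pos: [0.4623, -0.0563, 0.2473]
tool_rot: [0.001, 1.0, -0.015, 0.002]
contact_force: [0.5, -0.3, -0.3]
gripper_width: 0.718
grasp_force: 0.0
```

View pics/fin.png

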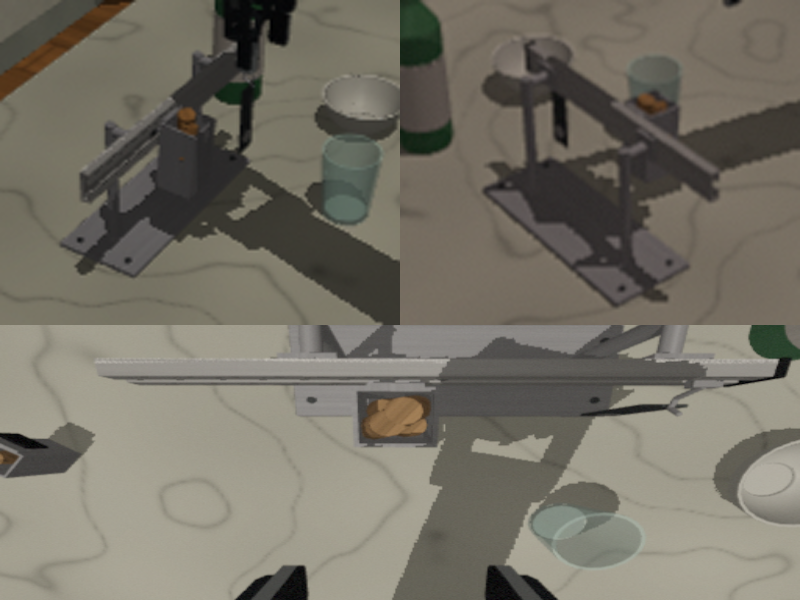

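The final views show the caddy hanging upright in the rail, at about (185,155) in the side crop and (397,418) in the wrist view. The fingers are clear and the bottle, tumbler, bowl and opener look untouched. Finally I'll check that it still sits where contact was made.

```bash
python3 -c "
from h import *
e=np.array([np.sin(np.radians(1.7)),np.cos(np.radians(1.7))]); n=np.array([e[1],-e[0]])
pc=np.array([.5543,-.0587]); c0=pc@e*1000
for k,pp in (('w13',None),('w14',None)):
    P,im,d=cloud(f'pics/{k}.npz'); V=cv2.cvtColor(im,cv2.COLOR_RGB2GRAY)
    s=P[...,:2]@e*1000-c0; x=(P[...,:2]-pc)@n*1000
    B=(abs(P[...,2]-.183)<.003)&(V>60)&(abs(s)<30)&(x>-26)&(x<24)
    if k=='w13': B&=(x>12)
    m=lambda a,b:np.median(P[...,2][B&(s>a)&(s<b)])*1000
    print(k,B.sum(),'y ext',np.percentile(s[B],[.5,99.5]).round(2),'centre',np.percentile(s[B],[.5,99.5]).mean().round(2),'x ext',np.percentile(x[B],[.5,99.5]).round(1),'z L/R',m(-24,-18).round(2),m(18,24).round(2),'front/back',[np.median(P[...,2][B&(x>a)&(x<b)]*1000).round(2) for a,b in((-24,-19),(19,23))])
for cam,a,b in (('scene','scene0','s14'),('side','side0','d14')):
    A=cloud(f'pics/{a}.npz'); Bc=cloud(f'pics/{b}.npz')
    for nm,c in {'wine':(.66,-.375,.06,.3),'tum':(.405,-.2,.055,.1),'bowl':(.48,-.44,.075,.055)}.items():
        f=lambda P:np.round(np.mean(P[(np.hypot(P[...,0]-c[0],P[...,1]-c[1])<c[2])&(P[...,2]>.02)&(P[...,2]<c[3])],0),4)
        print(cam,nm,f(A[0]),f(Bc[0]))
to([.4,0,.3])
"
```

```text
w13 1939 y ext [-22.57  23.  ] centre 0.21 x ext [12.1 23.7] z L/R 182.41 182.44 front/back [np.float64(nan), np.float64(182.75)]
w14 1175 y ext [-22.61  23.16] centre 0.28 x ext [-25.4  23.4] z L/R 181.59 181.5 front/back [np.float64(180.48), np.float64(182.52)]
scene wine [ 0.6768 -0.3786  0.1463] [ 0.6767 -0.3788  0.146 ]
scene tum [ 0.4168 -0.2116  0.0692] [ 0.4082 -0.2208  0.0808]
scene bowl [ 0.468  -0.4372  0.0391] [ 0.4679 -0.4372  0.0396]
side wine [ 0.6504 -0.3777  0.1626] [ 0.659  -0.3746  0.1197]
side tum [ 0.4057 -0.2095  0.0669] [ 0.4056 -0.2094  0.0668]
side bowl [ 0.479  -0.4426  0.0361] [ 0.4788 -0.4438  0.036 ]
now [ 0.4646 -0.0566  0.2464] phi -1.73 F [ 0.2 -0.2  0.2] t 20.3
cm [-6.62 -5.45 -5.38] turn None
  return _methods._mean(a, axis=axis, dtype=dtype,
  ret = ret.dtype.type(ret / rcount)
```

```bash
python3 -c "
from plant import manip
print(manip.job_done())"
```

```text
the job is handed in; nothing more can be done
None
```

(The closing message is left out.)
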